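Close up the water-sample case

ROBOT

A 6-joint arm with a two-finger parallel gripper is mounted at the origin on the work surface. World frame = base frame: x ahead of the robot, y to its left, z up, the work surface at z = 0. Lengths are in m, angles in rad, forces in N, time in s.
With the tool pointing down it reaches from about 0.425 to 0.95 m from the base axis. Payload 3.5 kg.
Tool frame: the origin (TCP) lies on the centre line of the jaws, within the pads' length; the fingertips stand 14 mm ahead of it and the grasp point (between the pads) lies 5 mm behind it; z points along the fingers, y is the direction in which the jaws open and shut (so a half turn about z gives the same grasp; the last joint's range is limited). The gripper opens to 85 mm and grips with 20 to 120 N. Pads are 22 mm wide; open, the fingers measure 114 mm over their backs; the gripper's body (76 mm by 85 mm) begins 54 mm behind the grasp point. The pads swing forward as they close: fully open they stand 13 mm farther back than shut.
Start: joints at [-0.15, 0.286, 1.577, -0, 1.279, -0.15], TCP at [0.675, 0, 0.245] pointing down, gripper open.
Joint ranges: [-2.77, 2.77], [-0.9, 2.22], [0.21, 2.48], [-1.53, 4.67], [0.24, 2.81], [-2.84, 2.84]. Speed limits (rad/s): [2.79, 2.79, 3.14, 3.14, 3.14, 3.14].

INTERFACE

Orientations are given as a unit quaternion [w, x, y, z].
In Python, from rig import telemetry, imaging, finish_job gives the robot as it stands.
- The arm moves only by the shell command python3 -m inch 'ROWS' [FORCE]. ROWS is JSON, a list that holds one entry, the list of rows, each a list of 7 numbers: the turn, a rotation vector about the tool's x, y, z in degrees, then the shift along the tool's x, y, z in mm, then the opening in per cent of the stroke, from 0 (shut) to 100 (fully open). In form: [[[rx, ry, rz, x, y, z, jaw], ...]]. A call has exactly 8 rows; each row shifts and turns the commanded pose from where the row before left it, along the tool's axes as they then stand; what a row does not reach is not made up. A row lasts 1/10 s, in which the tool goes at most 50 mm and 8.59 degrees, less where a joint would pass 70% of its speed; a pose out of reach is approached as far as the arm can. A call with a gripper value outside its range is refused whole. The fingers move at their own pace and stop on an object; FORCE is the grip in N (left out, the last holds). Time passes only in rows, so rows that do not move let the fingers close, or fill a call up. It gives the time, the measured TCP pose, the force and the opening at its end, in the units of the state.
- telemetry.read_state(): the state, without advancing time (a new reading comes with each control period).
- imaging.get_image(name): name is "scene" or "side" or "wrist"; returns a dict with "color" (480x640x3 uint8, red, green, blue), "range_z" (480x640 float32, m along the optical axis (not along the pixel's ray), 0 where there is no reading), "K" (3x3 intrinsics, pixels), "dist" ([k1, k2, p1, p2, k3] as OpenCV has them; the pictures are not rectified), "R" (3x3) and "t" (3): a world point X has camera coordinates R X + t; the wrist camera has in their place "mount" (4x4, takes a point from camera to tool coordinates, whose origin is the TCP and whose axes are the flange's). Camera axes: x right, y down, z forward; pixel columns grow to the right and rows downward; lengths in m; the calibration is good to about 2 mm. A picture is of the moment at which its call begins: read the wrist's pose just before it.
- finish_job(): hands the job in, once; it reports no verdict.
Trained networks look in a picture, given as the dict that the camera call returned (one of the last four; its "shot" number tells which), for a name from the list of things; names that differ only in an ending like _2 or _b are one class to them, and where a whole thing is asked for, a point or a joint stands for the part that bears it (a point fixed in the world has none). Each returns a list of dicts, best first, with "p" (0 to 1); they miss things now and then, are a little off and sometimes report something else, mostly with a low value. They report only what shows in the picture. A call takes as long as a camera call.
- imaging.silhouettes(picture, name): "mask" (480x640 bool, what is visible of it) and "uv" ([column, row] in pixels, amid what is visible of it).
- imaging.mark_of(picture, name): "uv" ([column, row] in pixels: a listed point, or the origin of a listed thing).
The state is a dict: "time": time; "joint_pos": joint angles; "joint_velocities": joint speeds; "tau": joint torques, N m; "ee_pos": TCP position; "eef_rot": TCP orientation; "contact_force": force on the tool from outside, world axes, zero at the start; "torque": the same for the moment, N m; "grip_width": finger opening in m.
Only numpy, scipy, OpenCV 4.12 (cv2) and the standard library are available. Lean on these libraries where they do the work, as an engineer would, in place of code of your own. Each camera call takes 0.05 s, during which the arm holds its last target.

TASK

Close up the sample case on the lab bench: first push the upright metal flap down flat over the vials, then push the open cover over until it is fully shut on the case. Only push with the fingertips or the outside of the fingers, never gripping the flap or the cover between them, and leave the bottle, beaker, jar and screwdriver where they are.

Things in the scene. Friction and masses are not known exactly. Their poses are not given: they have to be found in the camera images.
- case: Grey open-topped sample case that stands firmly and does not shift: 220 mm along its x, 180 mm along its y, 70 mm high to the rim, walls 6 mm, twelve capped vials inside (cap tops 49 mm above the bench). Origin at the centre of its underside, on the bench; z up. The flap is hinged at its -y wall, the cover on its +y wall.
- flap (a joint): Angle of the flap (rad): 0 = lying flat over the vials, about 1.57 = upright, stop at 1.75. Hinge line parallel to the case's x, at y = -81 mm, z = 52 mm in the case frame; the free edge swings from above the hinge towards the case's +y as it folds down. Stiff friction hinge (about 0.16 N m): stays where it is left.
- flap_mid (a point): Centre of the flap, a plain aluminium plate 170 mm (its x, along the hinge) by 140 mm (its y, from hinge to free edge) by 4 mm (its z); the hinge is 70 mm from this point along -y of the flap. Flat down, its upper face is 54 mm above the bench; z then points up.
- cover (a joint): Angle of the cover (rad): 0 = shut on the case, about 1.57 = upright, stop at 1.9 (leaning outwards). Hinge line parallel to the case's x, at y = +90 mm, z = 70 mm in the case frame; the free edge swings from above the hinge towards the case's -y as it shuts. Stiff friction hinge (about 0.4 N m): stays where it is left and must be pushed all the way.
- cover_mid (a point): Centre of the cover, a plain grey plate 220 mm (its x, along the hinge) by 182 mm (its y) by 8 mm (its z); the hinge edge is 91 mm from this point along +y of the cover. z points out of the outer face (up when shut, upper face then 78 mm above the bench).
- reagent_mid (a point): Bystander: amber glass bottle with black cap, 52 mm across, 120 mm high; this point is half-way up.
- beaker_mid (a point): Bystander: open glass beaker, 64 mm across, 85 mm high; this point is half-way up.
- jar_mid (a point): Bystander: white plastic jar, 56 mm across, 75 mm high; this point is half-way up.
- screwdriver_grip (a point): Bystander: orange-handled screwdriver 190 mm long lying on the bench; this point is in its handle.

How it is judged:
On the way, in this order (a step that is already met when the one before it is completed fails the run):
1. the flap lies flat over the vials while the cover is still open (value of joint flap below 0.08 rad and value of joint cover above 0.8 rad), for 0.2 s.
2. the cover is fully shut over the flat flap (value of joint cover below 0.05 rad and value of joint flap below 0.08 rad), for 0.2 s.
At the end, for the whole second after the job is handed in: The flap lies flat (within 0.08 rad) and the cover is fully shut (within 0.05 rad) and at rest (all of step 2 and velocity of joint cover between -0.05 and 0.05 rad/s); the robot touches nothing.
It fails at once if the cover is brought down while the flap still stands up (value of joint cover below 0.8 rad and value of joint flap above 0.3 rad).
It fails at once if the flap is gripped between the fingers (contact force between the fingers and anything else above 0.5 N and z of the grasp point in the frame of flap_mid between -0.005 and 0.005 m and x of the grasp point in the frame of flap_mid between -0.095 and 0.095 m and y of the grasp point in the frame of flap_mid between -0.08 and 0.08 m).
It fails at once if the cover is gripped between the fingers (contact force between the fingers and anything else above 0.5 N and z of the grasp point in the frame of cover_mid between -0.006 and 0.006 m and x of the grasp point in the frame of cover_mid between -0.12 and 0.12 m and y of the grasp point in the frame of cover_mid between -0.101 and 0.101 m).
It fails at once if a bystander is lifted or shifted by more than 30 mm (distance of any of reagent_mid, beaker_mid, jar_mid, screwdriver_grip from where it was at the start of the episode above 0.03 m).
It also fails if it takes over 58 s, if anything falls off the work surface, if the arm or the gripper's body presses on something with over 40 N, if the wrist force passes 120 N, or if a joint passes its speed limit or range.

## Working session

There is one attempt and no reset: what is moved stays moved. The work goes in short steps, Python scripts to look and compute and a shell command to move; the robot and the scene stay as the last step left them, time stands still between calls to the robot, and variables do not carry over. Pictures are saved under pics/ and viewed, and the job is handed in when it is done.

```bash
ls; mkdir -p pics; python3 - <<'E'
from rig import telemetry, imaging
import cv2, numpy as np, pickle
print(telemetry.read_state())
for n in ["scene","side"]:
    d=imaging.get_image(n); cv2.imwrite(f"pics/{n}0.png",d["color"][:,:,::-1])
    pickle.dump(d,open(f"/tmp/{n}0.pkl","wb"))
    print(n,d["K"],d["dist"],d["R"],d["t"])
    for k in ["case","flap_mid","cover_mid","reagent_mid","beaker_mid","jar_mid","screwdriver_grip"]:
        print(k,[(np.round(r["uv"]),round(r["p"],2)) for r in imaging.mark_of(d,k)][:2])
        if k in("case","flap_mid","cover_mid"):
            s=imaging.silhouettes(d,k); 
            pickle.dump(s,open(f"/tmp/{n}0_{k}.pkl","wb"))
E
```

```text
pics
{'time': 0.0, 'joint_pos': array([-1.50023948e-01,  2.87179120e-01,  1.57819722e+00, -1.81459367e-05,
        1.27857625e+00, -1.50014349e-01]), 'joint_velocities': array([ 4.79410832e-04,  5.82195347e-04, -5.71170584e-05, -2.92615538e-04,
        2.15695899e-03, -7.30347540e-04]), 'tau': array([-1.79628755e-04, -4.05981302e+01, -2.92628127e+01, -1.54224781e-04,
        5.81841552e-03,  3.74769741e-06]), 'ee_pos': array([6.74372155e-01, 1.04197845e-04, 2.43927214e-01]), 'eef_rot': array([-0.00094454,  0.70710783,  0.70710475, -0.00070728]), 'contact_force': array([ 0.78111686,  0.97620772, -0.08628168]), 'torque': array([0.02071988, 0.04861999, 0.05581047]), 'grip_width': 0.08532846854719277}
scene [[588.01922409   0.         317.87772395]
 [  0.         588.01922409 238.86572478]
 [  0.           0.           1.        ]] [-0.09297216  0.          0.          0.          0.        ] [[ 0.58246566  0.81259979  0.02037974]
 [ 0.60561    -0.41710063 -0.67768989]
 [-0.54219027  0.40707326 -0.73506535]] [-0.31366991 -0.28499844  1.19165458]
case [(array([370., 235.]), 0.78)]
flap_mid [(array([356., 208.]), 0.83)]
cover_mid [(array([501., 218.]), 0.19)]
reagent_mid [(array([504., 221.]), 0.74)]
beaker_mid [(array([489., 258.]), 0.96)]
jar_mid [(array([466., 302.]), 0.96)]
screwdriver_grip [(array([357., 337.]), 0.94)]
side [[448.79216682   0.         322.91652478]
 [  0.         448.79216682 239.66350269]
 [  0.           0.           1.        ]] [-0.01221456  0.          0.          0.          0.        ] [[-0.73147084 -0.68172927  0.01398581]
 [-0.50009715  0.52241755 -0.69063937]
 [ 0.46352265 -0.51217683 -0.72306407]] [0.42876825 0.33790437 0.48265652]
case []
flap_mid []
cover_mid [(array([272., 338.]), 0.82)]
reagent_mid []
beaker_mid [(array([183., 278.]), 0.96)]
jar_mid [(array([213., 240.]), 0.82)]
screwdriver_grip [(array([213., 239.]), 0.47)]
```

View pics/scene0.png

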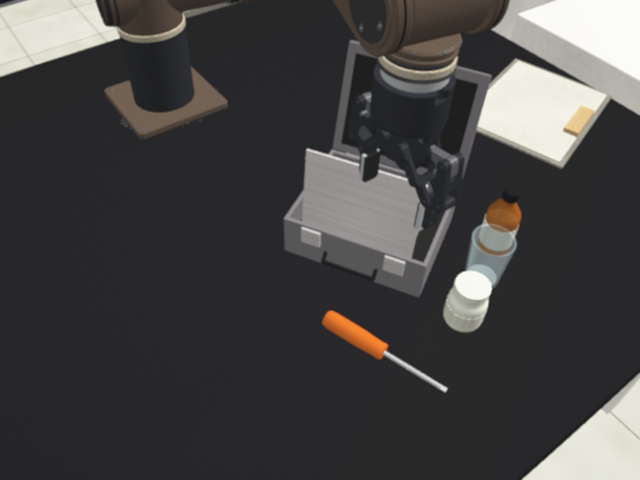

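View pics/side0.png

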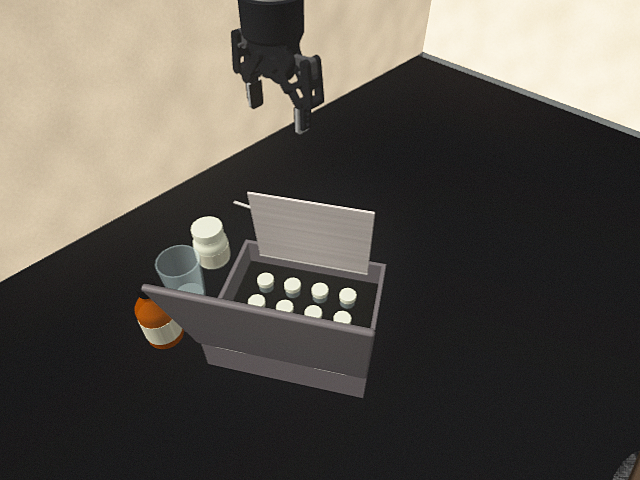

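The scene picture shows the case at about (370,235), its flap standing (305-420, 150-250), the open cover behind (340-485, 45-185), and the bottle, beaker and jar to its right (at x≈465-505). In the side picture the cover's outer face is near (275,335). Next I'll measure the case pose from depth.

```bash
cat > h.py <<'E'
import numpy as np, cv2, pickle
def cloud(d):
    z=d["range_z"]; v,u=np.mgrid[0:480,0:640]
    p=cv2.undistortPoints(np.stack([u.ravel(),v.ravel()],1).astype(np.float64)[:,None],d["K"],d["dist"])[:,0]
    zz=z.ravel().astype(float); P=np.c_[p*zz[:,None],zz]
    X=(P-d["t"])@d["R"]
    X[zz<=0]=np.nan
    return X.reshape(480,640,3)
def proj(d,X):
    return cv2.projectPoints(np.asarray(X,float).reshape(-1,1,3),cv2.Rodrigues(d["R"])[0],d["t"],d["K"],d["dist"])[0][:,0]
def fitplane(P):
    c=np.median(P,0)
    for _ in range(8):
        w,s,vt=np.linalg.svd(P-P.mean(0),full_matrices=False); n=vt[2]; c=P.mean(0)
        r=np.abs((P-c)@n); P=P[r<max(0.004,np.percentile(r,80)*1.0)] if _<7 else P
    return c,n,len(P)
E
python3 - <<'E'
from h import *
np.set_printoptions(precision=4,suppress=True)
for n in ["scene","side"]:
    d=pickle.load(open(f"/tmp/{n}0.pkl","rb")); X=cloud(d)
    for k in ["case","flap_mid","cover_mid"]:
        for s in pickle.load(open(f"/tmp/{n}0_{k}.pkl","rb"))[:2]:
            m=cv2.erode(s["mask"].astype(np.uint8),np.ones((5,5)))>0
            P=X[m]; P=P[~np.isnan(P[:,0])]
            if len(P)<50: continue
            c,nn,l=fitplane(P)
            print(n,k,round(s["p"],2),s["uv"],m.sum(),"c",c,"n",nn,l,"lo",np.percentile(P,1,0),"hi",np.percentile(P,99,0))
d=pickle.load(open("/tmp/side0.pkl","rb"));X=cloud(d)
# side pix of interest
for uv in [(250,195),(372,213),(368,270),(260,257),(385,265),(247,243),(374,330),(148,290),(365,392),(208,362)]:
    print(uv,np.nanmedian(X[uv[1]-1:uv[1]+3,uv[0]-2:uv[0]+2].reshape(-1,3),0))
E
```

```text
scene case 0.69 [366.7, 205.3] 17918 c [0.551  0.0884 0.1081] n [-0.3007  0.4712 -0.8292] 3740 lo [ 0.3807 -0.0176  0.0107] hi [0.6652 0.2732 0.2367]
scene cover_mid 0.71 [453.3, 101.9] 3845 c [0.4819 0.2183 0.1803] n [ 0.4844 -0.8317  0.2714] 3730 lo [0.376  0.1399 0.0773] hi [0.5667 0.2781 0.2418]
side case 0.95 [295.9, 300.6] 26969 c [0.4956 0.161  0.1511] n [-0.3847  0.598  -0.7031] 5629 lo [ 0.3765 -0.0063  0.0127] hi [0.6548 0.2746 0.244 ]
side cover_mid 0.64 [271.6, 331.1] 8973 c [0.461  0.2181 0.1846] n [-0.4852  0.834  -0.2627] 8904 lo [0.3713 0.1547 0.0869] hi [0.5558 0.2809 0.2443]
side cover_mid 0.39 [181.4, 271.9] 1514 c [0.6977 0.1947 0.064 ] n [ 0.0549  0.678  -0.733 ] 341 lo [0.6667 0.162  0.0268] hi [0.727  0.219  0.0849]
(250, 195) [0.6353 0.0943 0.1857]
(372, 213) [0.4943 0.0123 0.1888]
(368, 270) [ 0.4995 -0.006   0.0571]
(260, 257) [0.6502 0.0803 0.0379]
(385, 265) [ 0.4838 -0.0219  0.0695]
(247, 243) [0.665  0.0904 0.0688]
(374, 330) [0.3687 0.1753 0.2414]
(148, 290) [0.5466 0.2859 0.2416]
(365, 392) [ 0.3936  0.1239 -0.0002]
(208, 362) [ 0.5815  0.2413 -0.0003]
```

```bash
python3 - <<'E'
from h import *
from scipy.optimize import least_squares
np.set_printoptions(precision=4,suppress=True)
D={n:pickle.load(open(f"/tmp/{n}0.pkl","rb")) for n in("scene","side")}
XS={n:cloud(D[n]) for n in D}
allP=np.concatenate([XS[n].reshape(-1,3) for n in XS]); allP=allP[~np.isnan(allP[:,0])]
def loc(p,P):
    c,s=np.cos(p[2]),np.sin(p[2]); q=P-[p[0],p[1],0]
    return np.c_[q[:,0]*c+q[:,1]*s,-q[:,0]*s+q[:,1]*c,q[:,2]]
p=np.array([.531,.108,.53])
for it in range(6):
    L=loc(p,allP); tol=.008 if it<3 else .005
    fr=(abs(L[:,1]+.09)<tol)&(abs(L[:,0])<.1)&(L[:,2]>.012)&(L[:,2]<.062)
    bk=(abs(L[:,1]-.09)<tol)&(abs(L[:,0])<.1)&(L[:,2]>.012)&(L[:,2]<.062)
    rt=(abs(L[:,0]-.11)<tol)&(abs(L[:,1])<.08)&(L[:,2]>.012)&(L[:,2]<.062)
    lf=(abs(L[:,0]+.11)<tol)&(abs(L[:,1])<.08)&(L[:,2]>.012)&(L[:,2]<.062)
    def f(p):
        r=lambda m,i,v:(loc(p,allP[m])[:,i]-v)/np.sqrt(max(m.sum(),1))
        return np.r_[r(fr,1,-.09),r(bk,1,.09),r(rt,0,.11),r(lf,0,-.11)]
    p=least_squares(f,p,loss="soft_l1",f_scale=1e-4).x
    print(p,fr.sum(),bk.sum(),rt.sum(),lf.sum())
np.save("/tmp/case.npy",p)
L=loc(p,allP)
m=(abs(L[:,0])<.075)&(L[:,1]<0)&(L[:,1]>-.13)&(L[:,2]>.085)&(L[:,2]<.21)
c,n,l=fitplane(L[m]);print("flap",c,n,l, "top",np.percentile(L[m],99,0))
m=(abs(L[:,0])<.1)&(L[:,1]>.08)&(L[:,1]<.16)&(L[:,2]>.085)&(L[:,2]<.26)
c,n,l=fitplane(L[m]);print("cover",c,n,l, np.percentile(L[m],99,0))
# objects
for nm,box in {"bottle":None}.items(): pass
q=lambda x,y,z:[p[0]+x*np.cos(p[2])-y*np.sin(p[2]),p[1]+x*np.sin(p[2])+y*np.cos(p[2]),z]
for n in D:
    im=D[n]["color"][:,:,::-1].copy()
    ed=[]
    for z in(0,.07):
        ed.append([q(a,b,z) for a,b in[(-.11,-.09),(.11,-.09),(.11,.09),(-.11,.09)]])
    for e in ed: cv2.polylines(im,[proj(D[n],e).astype(int)],True,(0,255,0),1)
    cv2.imwrite(f"pics/{n}1.png",im)
# bystanders: points z>.02 around
m=(L[:,2]>.02)&(L[:,2]<.12)&(abs(L[:,1])<.3)&(L[:,0]>.125)&(L[:,0]<.3)
pts=L[m]; H,_,_=np.histogram2d(pts[:,0],pts[:,1],bins=[np.arange(.12,.3,.02),np.arange(-.3,.3,.03)])
print(H.T.astype(int))
E
python3 - <<'E'
import cv2,numpy as np
a=cv2.imread("pics/scene1.png")[100:340,240:560];b=cv2.imread("pics/side1.png")[180:420,100:420]
cv2.imwrite("pics/m1.png",np.hstack([a,b]))
E
```

```text
[0.5302 0.1084 0.5266] 3830 2204 757 108
[0.5301 0.1083 0.5259] 3866 2205 773 106
[0.53   0.1083 0.5257] 3866 2205 777 103
[0.5286 0.1071 0.5224] 3037 2149 701 0
[0.5285 0.1068 0.5214] 2946 2158 757 0
[0.5284 0.1068 0.5212] 2931 2157 767 0
flap [-0.     -0.0711  0.1413] [-0.0054  0.9935 -0.1133] 11694 top [ 0.0734 -0.0635  0.1912]
cover [-0.0033  0.1302  0.1851] [-0.0057  0.965  -0.262 ] 8601 [0.0987 0.1462 0.2446]
[[  0   0   0   0   0   0   0   0]
 [  0   0   0   0   0   0   0   0]
 [  0   0   0   0   0   0   0   0]
 [  0   0   0   0   0   0   0   0]
 [  0   0   0   0   0   0   0   0]
 [  0   0 160 247   0   0   0   0]
 [  0 212 643 574 279   0   0   0]
 [  0  79 580 401  38   0   0   0]
 [  0   0 335 626 498   0   0   0]
 [  0 176 269   0 559   3   0   0]
 [  0   6 616 566 305   0   0   0]
 [  0   0 202 522 275   0   0   0]
 [  0   0 642 723 145   0   0   0]
 [  0   0   0   0   0   0   0   0]
 [  0   0   0   0   0   0   0   0]
 [  0   0   0   0   0   0   0   0]
 [  0   0   0   0   0   0   0   0]
 [  0   0   0   0   0   0   0   0]
 [  0   0   0   0   0   0   0   0]]
```

View pics/m1.png

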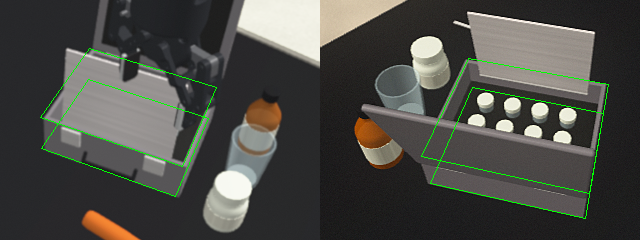

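The model outline matches both pictures. The case is at (0.5285, 0.1068) with a 30° yaw, the flap is at about 1.46 rad and the cover at about 1.84 rad. First I'll close the jaws, align with the case, and drop down beside the flap's outer face.

```bash
python3 -m inch '[[[0,0,-7.5,0,0,0,0],[0,0,-7.5,0,0,0,0],[0,0,-7.5,0,0,0,0],[0,0,-7.5,0,0,0,0],[0,0,0,0,-25,0,0],[0,0,0,0,-25,20,0],[0,0,0,0,-23,25,0],[0,0,0,0,0,25,0]]]' 40
cat >> h.py <<'E'
from scipy.spatial.transform import Rotation as Ro
def cs(s):
    p=np.array([.5285,.1070]);a=.522;q=s["ee_pos"][:2]-p
    R=Ro.from_quat(np.roll(s["eef_rot"],-1)).as_matrix()
    C=Ro.from_euler("z",-a).as_matrix()
    print("t",round(s["time"],2),"case xyz",np.round([q[0]*np.cos(a)+q[1]*np.sin(a),-q[0]*np.sin(a)+q[1]*np.cos(a),s["ee_pos"][2]],4),"F",np.round(C@s["contact_force"],1),"w",round(s["grip_width"],4),"\n",np.round(C@R,3).tolist(),"j",np.round(s["joint_pos"],2))
E
python3 - <<'E'
from h import *; from rig import telemetry,imaging
cs(telemetry.read_state())
d=imaging.get_image("scene");cv2.imwrite("pics/s2.png",d["color"][:,:,::-1])
E
```

```text
time: 1.9
ee_pos: [0.6101, -0.0375, 0.1749]
eef_rot: [0.0, 0.501, 0.866, -0.0]
contact_force: [-0.4, 0.5, -0.7]
grip_width: 0.0001
t 1.9 case xyz [-0.0013 -0.1659  0.1749] F [-0.1  0.6 -0.7] w 0.0001 
 [[-0.0, 1.0, -0.0], [1.0, 0.0, -0.0], [-0.0, -0.0, -1.0]] j [-0.23  0.21  1.8  -0.    1.13 -0.75]
```

View pics/s2.png

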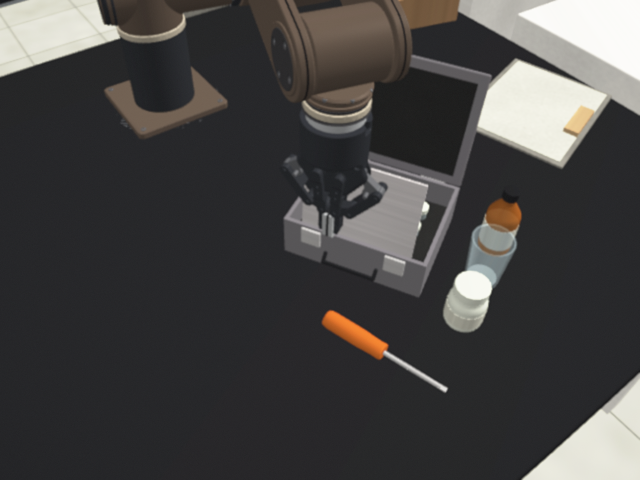

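The gripper is shut and hangs beside the flap's outer face, at about (330,225). Next I'll push the flap over along its arc.

```bash
python3 -m inch '[[[0,0,0,25,0,0,0],[0,0,0,25,0,0,0],[0,0,0,25,0,0,0],[0,0,0,11,0,1,0],[0,0,0,10,0,3,0],[0,0,0,10,0,4,0],[0,0,0,10,0,4,0],[0,0,0,10,0,4,0]]]'
python3 -c "
from h import *; from rig import telemetry,imaging
cs(telemetry.read_state())
d=imaging.get_image('scene');cv2.imwrite('pics/s3.png',d['color'][:,:,::-1])
d=imaging.get_image('side');cv2.imwrite('pics/d3.png',d['color'][:,:,::-1])"
```

```text
time: 2.75
ee_pos: [0.5489, 0.0729, 0.159]
eef_rot: [0.0, 0.5, 0.866, 0.0]
contact_force: [1.4, -0.5, 0.6]
grip_width: -0.0001
t 2.75 case xyz [ 0.0007 -0.0397  0.159 ] F [ 0.9 -1.1  0.6] w -0.0001 
 [[-0.001, 1.0, 0.001], [1.0, 0.001, -0.0], [-0.0, 0.001, -1.0]] j [-0.05  0.11  1.95 -0.    1.08 -0.57]
```

View pics/d3.png

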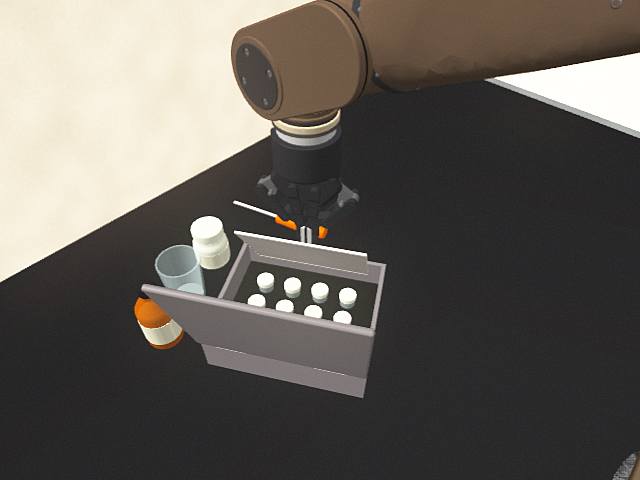

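The flap (240-365, 235-270) is tipping over ahead of the fingertips at (307,235). The cover and bystanders haven't moved, so I'll continue.

```bash
python3 -m inch '[[[0,0,0,7,0,6,0],[0,0,0,7,0,6,0],[0,0,0,8,0,7,0],[0,0,0,6,0,7,0],[0,0,0,6,0,8,0],[0,0,0,5,0,8,0],[0,0,0,3,0,8,0],[0,0,0,3,0,8,0]]]'
python3 -c "
from h import *; from rig import telemetry,imaging
cs(telemetry.read_state())
d=imaging.get_image('side');cv2.imwrite('pics/d4.png',d['color'][:,:,::-1])"
```

```text
time: 3.65
ee_pos: [0.5259, 0.1119, 0.1004]
eef_rot: [-0.0, 0.5, 0.866, -0.0]
contact_force: [-0.5, 1.6, 1.4]
grip_width: 0.0002
t 3.65 case xyz [0.0002 0.0056 0.1004] F [0.4 1.6 1.4] w 0.0002 
 [[-0.002, 1.0, -0.001], [1.0, 0.002, 0.0], [0.0, -0.001, -1.0]] j [ 0.02  0.16  2.02  0.    0.97 -0.5 ]
```

View pics/d4.png

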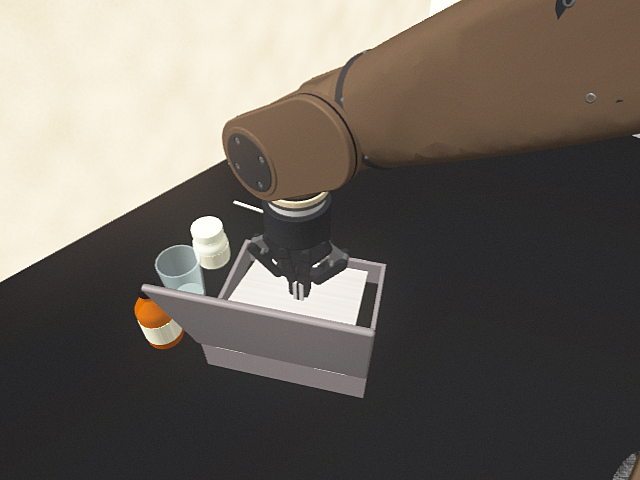

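The flap is almost down over the vials, with the tips at (298,290). I'll press it the rest of the way.

```bash
python3 -m inch '[[[0,0,0,2,0,7,0],[0,0,0,2,0,7,0],[0,0,0,1,0,6,0],[0,0,0,0,0,5,0],[0,0,0,0,0,4,0],[0,0,0,0,0,3,0],[0,0,0,0,0,2,0],[0,0,0,0,0,0,0]]]'
python3 -c "
from h import *; from rig import telemetry,imaging
cs(telemetry.read_state())"
```

```text
time: 4.5
ee_pos: [0.5237, 0.116, 0.068]
eef_rot: [-0.001, 0.5, 0.866, -0.0]
contact_force: [-2.2, 0.3, 5.2]
grip_width: 0.0002
t 4.5 case xyz [0.0003 0.0102 0.068 ] F [-1.8  1.4  5.2] w 0.0002 
 [[-0.002, 1.0, -0.001], [1.0, 0.002, 0.001], [0.001, -0.001, -1.0]] j [ 0.03  0.21  2.03  0.    0.9  -0.49]
```

```bash
python3 -m inch '[[[0,0,0,0,0,2,0],[0,0,0,0,0,2,0],[0,0,0,0,0,0,0],[0,0,0,0,0,0,0],[0,0,0,0,0,0,0],[0,0,0,0,0,0,0],[0,0,0,0,0,0,0],[0,0,0,0,0,0,0]]]'
python3 -c "
from h import *; from rig import telemetry,imaging
cs(telemetry.read_state())"
```

```text
time: 5.3
ee_pos: [0.5239, 0.1161, 0.0677]
eef_rot: [-0.001, 0.5, 0.866, -0.001]
contact_force: [-12.3, -0.1, 23.9]
grip_width: 0.0001
t 5.3 case xyz [0.0006 0.0102 0.0677] F [-10.7   6.   23.9] w 0.0001 
 [[-0.002, 1.0, -0.003], [1.0, 0.002, 0.001], [0.001, -0.003, -1.0]] j [ 0.03  0.21  2.03 -0.    0.91 -0.49]
```

The flap is hard on its stop: the tip is at z=0.054 and the force rises without it moving. I'll go up and over the cover, then check the flap once I'm clear.

```bash
python3 -m inch '[[[0,0,0,0,0,-20,0],[0,0,0,0,0,-40,0],[0,0,0,0,0,-45,0],[0,0,0,0,0,-45,0],[0,0,0,0,0,-45,0],[0,0,0,0,0,-45,0],[0,0,0,0,0,0,0],[0,0,0,0,0,0,0]]]'
python3 -c "
from h import *; from rig import telemetry,imaging
cs(telemetry.read_state())
d=imaging.get_image('side');cv2.imwrite('pics/d5.png',d['color'][:,:,::-1])
X=cloud(d)
p=np.array([.5285,.1070]);a=.522;c,s=np.cos(a),np.sin(a)
q=X.reshape(-1,3)-[*p,0];L=np.c_[q[:,0]*c+q[:,1]*s,-q[:,0]*s+q[:,1]*c,q[:,2]]
m=(abs(L[:,0])<.075)&(L[:,1]>-.07)&(L[:,1]<.05)&(L[:,2]<.09)&(L[:,2]>.03)
print(fitplane(L[m]))
m=(abs(L[:,0])<.1)&(L[:,1]>.08)&(L[:,1]<.16)&(L[:,2]>.085)&(L[:,2]<.26)
print(fitplane(L[m]))
"
```

```text
time: 6.1
ee_pos: [0.5243, 0.1158, 0.3048]
eef_rot: [0.002, 0.5, 0.866, 0.001]
contact_force: [0.3, -0.3, -0.8]
grip_width: 0.0
t 6.1 case xyz [0.0008 0.0097 0.3048] F [ 0.1 -0.4 -0.8] w 0.0 
 [[-0.001, 1.0, 0.003], [1.0, 0.002, -0.002], [-0.002, 0.003, -1.0]] j [ 0.03 -0.06  1.85 -0.    1.35 -0.49]
(array([-0.00106198, -0.02562893,  0.05356023]), array([-2.01143332e-04,  4.68945616e-04, -9.99999870e-01]), 4810)
(array([-0.00324645,  0.13001626,  0.1849623 ]), array([-0.00488654,  0.96502072, -0.26212809]), 8573)
```

View pics/d5.png

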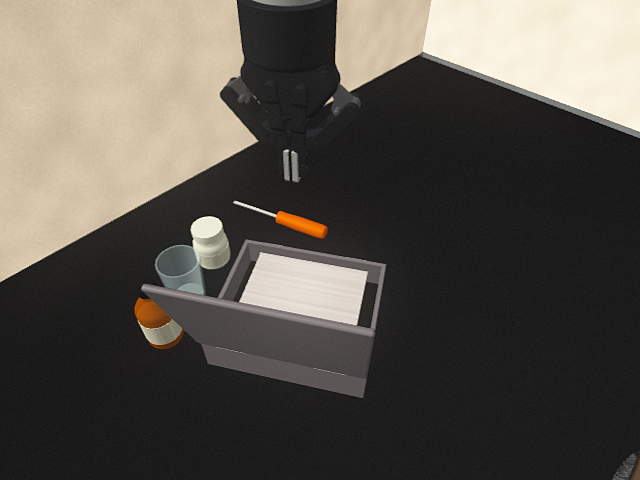

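The flap lies flat at (305,290), with a measured tilt of 0.0005 rad, and the cover is still at about 1.84. Now I'll cross over the cover's edge and come down behind it.

```bash
python3 -m inch '[[[0,0,0,38,0,0,0],[0,0,0,38,0,0,0],[0,0,0,38,0,0,0],[0,0,0,38,0,0,0],[0,0,0,38,0,0,0],[0,0,0,0,0,25,0],[0,0,0,0,0,30,0],[0,0,0,0,0,35,0]]]'
python3 -c "
from h import *; from rig import telemetry,imaging
cs(telemetry.read_state())
d=imaging.get_image('side');cv2.imwrite('pics/d6.png',d['color'][:,:,::-1])
"
```

```text
time: 6.95
ee_pos: [0.4277, 0.2806, 0.2106]
eef_rot: [-0.001, 0.499, 0.866, -0.001]
contact_force: [0.4, 0.5, 0.3]
grip_width: -0.0004
t 6.95 case xyz [-0.0008  0.2008  0.2106] F [0.6 0.3 0.3] w -0.0004 
 [[-0.003, 1.0, -0.002], [1.0, 0.003, 0.0], [0.0, -0.002, -1.0]] j [ 0.38 -0.04  2.01 -0.    1.18 -0.14]
```

View pics/d6.png

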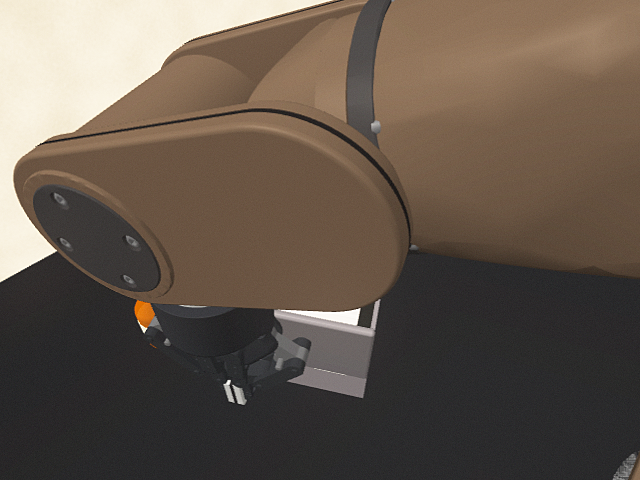

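The gripper is behind the cover with the tips at (237,393), below its free edge, and nothing is touching (force ~0.5 N). I'll start pushing towards the case's -y.

```bash
python3 -m inch '[[[0,0,0,-20,0,-1,0],[0,0,0,-15,0,-1,0],[0,0,0,-10,0,-1,0],[0,0,0,-10,0,-1,0],[0,0,0,-10,0,-1,0],[0,0,0,-10,0,-1,0],[0,0,0,-9,0,-2,0],[0,0,0,-8,0,-1,0]]]'
python3 -c "
from h import *; from rig import telemetry,imaging
cs(telemetry.read_state())
d=imaging.get_image('scene');cv2.imwrite('pics/s7.png',d['color'][:,:,::-1])
"
```

```text
time: 7.8
ee_pos: [0.4748, 0.2001, 0.2221]
eef_rot: [-0.0, 0.5, 0.866, -0.0]
contact_force: [-2.0, 2.1, -0.7]
grip_width: 0.0002
t 7.8 case xyz [-1.000e-04  1.075e-01  2.221e-01] F [-0.7  2.8 -0.7] w 0.0002 
 [[-0.001, 1.0, -0.001], [1.0, 0.001, 0.0], [0.0, -0.001, -1.0]] j [ 0.2  -0.05  1.99  0.    1.2  -0.32]
```

View pics/s7.png

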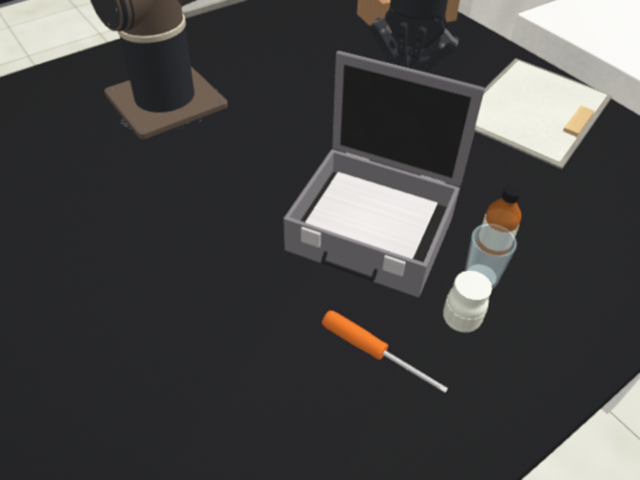

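The flap is flat at (370,215), and the cover, now about upright, is moving with the finger at 2.8 N. I'll continue the arc.

```bash
python3 -m inch '[[[0,0,0,-12,0,0,0],[0,0,0,-12,0,1,0],[0,0,0,-12,0,1,0],[0,0,0,-12,0,4,0],[0,0,0,-11,0,4,0],[0,0,0,-11,0,4,0],[0,0,0,-8,0,5,0],[0,0,0,-8,0,5,0]]]'
python3 -c "
from h import *; from rig import telemetry,imaging
cs(telemetry.read_state())
d=imaging.get_image('scene');cv2.imwrite('pics/s8.png',d['color'][:,:,::-1])
"
```

```text
time: 8.65
ee_pos: [0.5185, 0.1253, 0.1983]
eef_rot: [0.001, 0.5, 0.866, -0.0]
contact_force: [-1.6, 0.8, 1.8]
grip_width: -0.0001
t 8.65 case xyz [0.0005 0.0209 0.1983] F [-1.   1.5  1.8] w -0.0001 
 [[-0.001, 1.0, 0.0], [1.0, 0.001, -0.001], [-0.001, 0.0, -1.0]] j [ 0.05  0.02  1.97 -0.    1.15 -0.48]
```

View pics/s8.png

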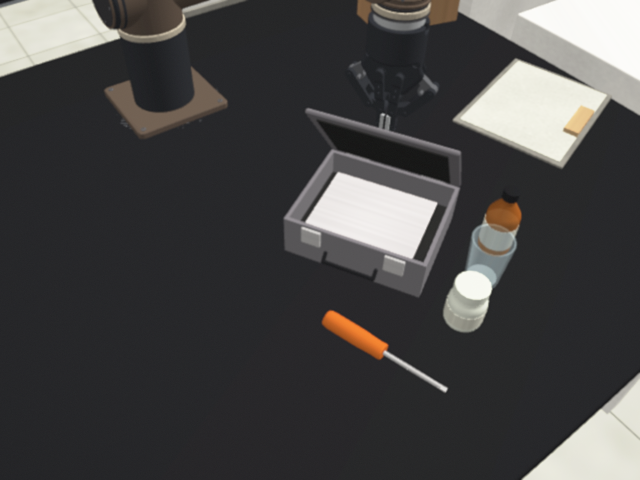

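The cover is about halfway at (385,145), with the fingertips pushing its outer face at (385,122).

```bash
python3 -m inch '[[[0,0,0,-7,0,5,0],[0,0,0,-6,0,5,0],[0,0,0,-8,0,9,0],[0,0,0,-8,0,9,0],[0,0,0,-8,0,10,0],[0,0,0,-5,0,10,0],[0,0,0,-5,0,11,0],[0,0,0,-4,0,11,0]]]'
python3 -m inch '[[[0,0,0,-2,0,8,0],[0,0,0,-2,0,8,0],[0,0,0,-2,0,7,0],[0,0,0,-1,0,6,0],[0,0,0,-1,0,4,0],[0,0,0,0,0,3,0],[0,0,0,0,0,1,0],[0,0,0,0,0,0,0]]]'
python3 -c "
from h import *; from rig import telemetry,imaging
cs(telemetry.read_state())
d=imaging.get_image('scene');cv2.imwrite('pics/s9.png',d['color'][:,:,::-1])
"
```

```text
time: 9.5
ee_pos: [0.5436, 0.0816, 0.1274]
eef_rot: [0.0, 0.5, 0.866, -0.0]
contact_force: [0.2, -0.6, 2.1]
grip_width: 0.0001
time: 10.3
ee_pos: [0.5468, 0.0754, 0.092]
eef_rot: [-0.001, 0.5, 0.866, -0.001]
contact_force: [-3.7, 0.9, 6.3]
grip_width: 0.0001
t 10.3 case xyz [ 0.0001 -0.0365  0.092 ] F [-2.7  2.6  6.3] w 0.0001 
 [[-0.002, 1.0, -0.002], [1.0, 0.002, 0.001], [0.001, -0.002, -1.0]] j [-0.05  0.2   1.99 -0.    0.96 -0.57]
```

View pics/s9.png

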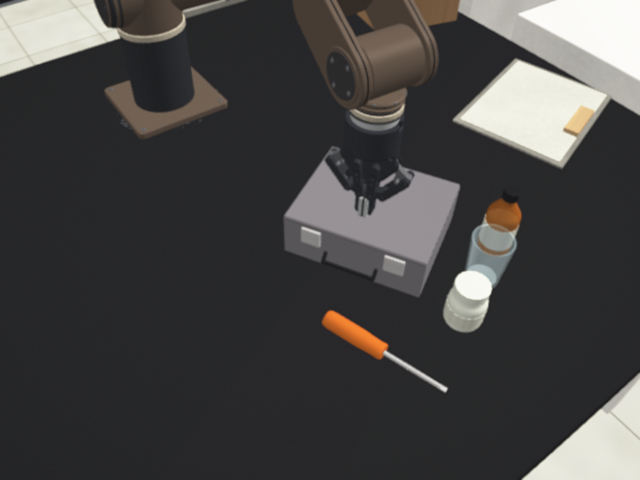

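The cover is down flush at (372,205), with the tips at z=0.078. I'll press a little to make sure, then back straight off and measure.

```bash
python3 -m inch '[[[0,0,0,0,0,2,0],[0,0,0,0,0,2,0],[0,0,0,0,0,0,0],[0,0,0,0,0,0,0],[0,0,0,0,0,0,0],[0,0,0,0,0,0,0],[0,0,0,0,0,0,0],[0,0,0,0,0,0,0]]]'
python3 -m inch '[[[0,0,0,0,0,-15,0],[0,0,0,0,0,-30,0],[0,0,0,0,0,-40,0],[0,0,0,0,0,-40,0],[0,0,0,0,0,-40,0],[0,0,0,0,0,0,0],[0,0,0,0,0,0,0],[0,0,0,0,0,0,0]]]'
python3 -c "
from h import *; from rig import telemetry,imaging
cs(telemetry.read_state())
p=np.array([.5285,.1070]);a=.522;c,s=np.cos(a),np.sin(a)
for n in ('side','scene'):
    d=imaging.get_image(n);cv2.imwrite(f'pics/{n}10.png',d['color'][:,:,::-1])
    X=cloud(d)
    q=X.reshape(-1,3)-[*p,0];L=np.c_[q[:,0]*c+q[:,1]*s,-q[:,0]*s+q[:,1]*c,q[:,2]]
    m=(abs(L[:,0])<.1)&(abs(L[:,1])<.08)&(L[:,2]<.12)&(L[:,2]>.03)
    print(n,fitplane(L[m]))
"
```

```text
time: 11.15
ee_pos: [0.547, 0.0754, 0.0918]
eef_rot: [-0.001, 0.5, 0.866, -0.001]
contact_force: [-12.7, -0.2, 23.7]
grip_width: -0.0001
time: 11.95
ee_pos: [0.5465, 0.0752, 0.2507]
eef_rot: [-0.001, 0.5, 0.866, -0.001]
contact_force: [-0.2, 0.6, 0.1]
grip_width: -0.0004
t 11.95 case xyz [-0.0003 -0.0365  0.2507] F [0.1 0.6 0.1] w -0.0004 
 [[-0.002, 1.0, -0.002], [1.0, 0.002, 0.001], [0.001, -0.002, -1.0]] j [-0.05  0.01  1.87 -0.    1.26 -0.57]
side (array([-0.00228713,  0.00697088,  0.07755506]), array([ 1.39222070e-04, -2.83989323e-04,  9.99999950e-01]), 13839)
scene (array([ 0.00281861, -0.00499167,  0.07862368]), array([-6.80600711e-04, -3.57591603e-03, -9.99993375e-01]), 9477)
```

View pics/side10.png

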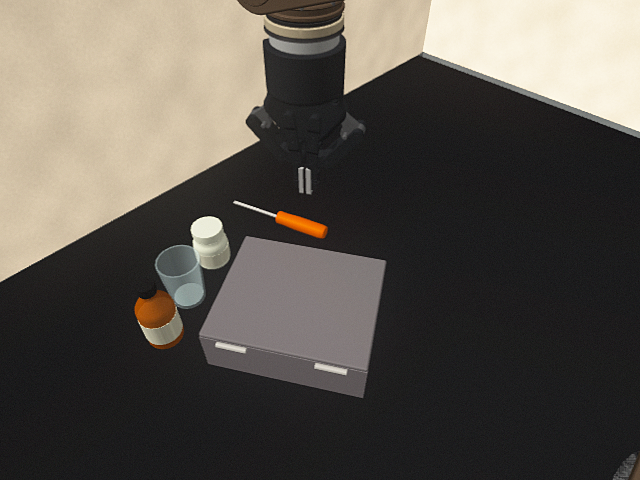

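The cover is shut flat at (290,300), with its top at z≈0.078 and a tilt under 0.004 rad. The bystanders haven't moved and the robot is clear.

```bash
python3 -c "
from rig import finish_job
print(finish_job())"
```

```text
the job is handed in; nothing more can be done
None
```

The sample case is closed and the job is handed in, about 12 s into the 58 s allowed. I pushed the flap down flat first, then went over the cover and pushed it shut from outside. The jaws stayed closed the whole time, and only the fingers touched either part.

| Check | Result |
|---|---|
| Flap | About 0.0005 rad from flat, measured while the cover was still open at about 1.84 rad |
| Cover | Top face at 77.6–78.6 mm (78 mm expected); tilt 0.0003 rad in the side view, 0.0036 rad in the scene view (limit 0.05) |
| Bottle, beaker, jar, screwdriver | Look unmoved in the before and after pictures; I didn't measure their positions |
| Gripper | Clear of everything, about 160 mm above the cover, with near-zero contact force |
| Highest force seen | About 27 N at the wrist, while pressing each part onto its stop (limit 120 N) |

After the cover shut, I could not see the flap to check it again. No check failed. The two cameras differed slightly on the cover, by about 1 mm and 0.003 rad.

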